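# Pin the boot locker's sliding door shut

## Robot

A 6-joint arm with a two-finger parallel gripper is mounted at the origin on the work surface. World frame = base frame: x ahead of the robot, y to its left, z up, the work surface at z = 0. Lengths are in mm, angles in rad, forces in N, time in s.
With the tool pointing down it reaches from about 275 to 750 mm from the base axis. Payload 10.2 kg.
Tool frame: the origin (TCP) lies between the finger pads; the fingertips stand 11 mm ahead of it and the grasp point (between the pads) lies 8 mm behind it; z points along the fingers, y is the line along which they close (so a half turn about z gives the same grasp; the last joint's range is limited). The gripper opens to 85 mm and grips with 20 to 120 N. Pads are 22 mm wide; open, the fingers measure 114 mm over their backs; the gripper's body (76 mm by 85 mm) begins 54 mm behind the grasp point. The pads swing forward as they close: fully open they stand 13 mm farther back than shut.
Start: joints at [1.002, 0.313, 1.498, -0, 1.331, -0.223], TCP at [177.961, 493.924, 242.294] pointing down, gripper open.
Joint ranges: [-2.94, 2.94], [-0.97, 2.17], [0.19, 2.56], [-1.23, 4.37], [0.02, 3.11], [-2.88, 2.88]. Speed limits (rad/s): [2.39, 2.39, 3.01, 3.14, 3.14, 3.14].

## Interface

Orientations are given as a unit quaternion [w, x, y, z].
In Python, from rig import sense, eyes, finish_job gives the robot as it stands.
- The arm moves only by the shell command python3 -m jog 'ROWS' [FORCE]. ROWS is JSON, a list of rows, each a list of 7 numbers: the shift along the tool's x, y, z in m, then the turn, a rotation vector about the tool's x, y, z in rad, then the finger opening in m, from 0 to 0.0854. In form: [[dx, dy, dz, rx, ry, rz, gripper], ...]. A call has 1 to 5 rows; each row shifts and turns the commanded pose from where the row before left it, along the tool's axes as they then stand; what a row does not reach is not made up. A row lasts 1/10 s, in which the tool goes at most 50 mm and 8.59 degrees, less where a joint would pass 70% of its speed; a pose out of reach is approached as far as the arm can. A call is refused whole if a number of a shift passes 0.05 or a number of a turn 0.15, either way. A call with a gripper value outside its range is refused whole. The fingers move at their own pace and stop on an object; FORCE is the grip in N (left out, the last holds). Time passes only in rows, so rows that do not move let the fingers close. It gives the time, the measured TCP pose, the force, the opening and the grip force at its end, in the units of the state.
- sense(): the state, without advancing time (a new reading comes with each control period).
- eyes.capture(name): name is "side" or "top"; returns the picture (480x640x3 uint8, red, green, blue); there is no depth.
- eyes.calibration(name): a dict with "fx", "fy", "cx", "cy" (pixels), "cam_to_world" (4x4, takes a point from camera to world coordinates). Camera axes: x right, y down, z forward; pixel columns grow to the right and rows downward; lengths in mm; the calibration is good to about 2 mm. A picture is of the moment at which its call begins. calibration takes no time and is no camera call.
- finish_job(): hands the job in; it is judged then, once.
The state is a dict: "time_s": time; "joints": joint angles; "dq": joint speeds; "tau": joint torques, N m; "eef_pos": TCP position; "ee_rot": TCP orientation; "force": force on the tool from outside, world axes, zero at the start; "wrist_torque": the same for the moment, N m; "grip_width": opening from 0.0 (shut) to 1.0 (fully open); "grip_force": force on a finger pad.
Only numpy, scipy, OpenCV 4.12 (cv2) and the standard library are available. Lean on these libraries where they do the work, as an engineer would, in place of code of your own. Each camera call takes 0.05 s, during which the arm holds its last target. There are 200 camera calls.

## Task

Slide the boot locker's door towards the robot until the eye on the door stands in line with the two eyes fixed to the locker, then thread the loose steel locking rod, pointed end first and from the side where its wooden rest stands, through all three eyes until its collar comes up against the first eye. Leave the rod in place, let go of everything, and do not disturb the other things lying about.

Things in the scene. Friction and masses are not known exactly. Their poses are not given: they have to be found in the camera images.
- locker: Low plywood boot locker, fixed, 260 (its x) x 300 (its y) x 150 mm high; origin: centre of its underside, on the tread plate (6 mm above the table). Its -x side faces the robot, +y is the robot's left. Its flat fixed top deck reaches 85 mm back from its front edge, at 150 mm above the origin; 8 mm wide side rails along both side edges rise 16 mm above it.
- eye_left (a point): Centre of the left fixed eye, 205 mm above the locker's origin (55 mm above the front deck), 90 mm towards the robot from the locker's middle, 70 mm to its left. The eye is an upright steel plate 36 mm wide and 8 mm thick (along the locker's y), its top 18 mm above the centre, with a round 15 mm hole along the locker's y. Axes as the locker's. The rod goes in here first.
- eye_right (a point): Centre of the right fixed eye: same plate and hole, 140 mm to the right (-y) of eye_left on the same line. The rod's tip comes out here.
- eye_door (a point): Centre of the eye on the door: same plate and hole, standing on a 36 mm wide tongue at the door's front edge. It moves with the door along the locker's x and comes exactly midway between eye_left and eye_right when the door joint reads 0.
- door (a joint): Travel of the sliding door along the locker's +x (away from the robot), m. 0 = the door's eye is in line with the two fixed eyes; it starts 50 to 80 mm open. The door has no stop at 0: it can run on 15 mm past (to -0.015). It slides stiffly (about 2 N of friction), stays where it is left, and the rod's tapered tip can nudge it a few mm into line.
- door_pull (a point): Centre of the top edge of the door's wooden pull, an upright bar 12 mm thick (the locker's x), 70 mm long (y), standing 36 mm above the door's top face; moves with the door. Clear space all around it: the nearest thing is the door's eye plate, 71 mm in front.
- rod: Loose steel locking rod, about 0.23 kg, round, 245 mm long; origin on its axis, +x along it towards the pointed tip. Shaft 12 mm thick from x = -90 to +95 mm, then a cone to a 3 mm wide point at x = +115. A collar 28 mm wide, 6 mm thick lies at x = -96 to -90, and behind it a plain 12 mm grip stub reaches to x = -130. It balances at x = -21 mm. Starts lying level in the rest, axis 46 mm above the tread plate.
- rod_tip (a point): The rod's pointed end, on its axis (x = +115 mm); axes as the rod's.
- rod_collar (a point): Centre of the collar's front face (x = -90 mm on the rod's axis), which comes against the left eye's outer face; axes as the rod's.
- rest: Fixed dark wooden rest, 240 x 60 mm, left of the locker; origin on its underside, below the parked rod's origin (within 8 mm); axes as the parked rod's. The rod lies in V saddles at x = -72 and +66 mm; walls at x = -142 to -62, 36 mm apart, 8 mm above the rod's axis, keep fingers off collar and stub: take the rod between x = -50 and +50, lift it straight up. Base board's top 36 mm below the axis.
- clog: Bystander, to be left alone: green rubber clog, 250 x 92 x 70 mm, lying on the tread plate; origin at its underside.
- trowel: Bystander, to be left alone: plastic hand trowel, 305 mm long, lying on the tread plate; origin at its underside.
- bucket_handle: Bystander, to be left alone: loose galvanized wire bucket handle, 170 mm wide arc with a wooden grip, lying on the tread plate; origin at its underside.
- flashlight: Bystander, to be left alone: aluminium flashlight, 160 mm long, 44 mm wide, lying on the tread plate; origin at its underside.
- polish_tin: Bystander, to be left alone: round polish tin, 76 mm wide, 28 mm high, lying on the tread plate; origin at its underside.
- padlock: Bystander, to be left alone: brass padlock, 58 x 42 x 20 mm, lying on the right front corner of the locker's deck, clear of the rod's path above it; origin at its underside.

How it is judged (in metres and radians):
On the way, in this order (a step that is already met when the one before it is completed fails the run):
1. the door is drawn shut until its eye is in line with the fixed eyes (within 6 mm) (value of joint door between -0.006 and 0.006 m), for 0.2 s.
2. the rod's tip has gone through the left eye and the door's eye (y of rod_tip in the frame of eye_left below -0.08 m and x of rod_tip in the frame of eye_left between -0.015 and 0.015 m and z of rod_tip in the frame of eye_left between -0.015 and 0.015 m), for 0.1 s.
At the end, for the whole second after the job is handed in: The rod lies at rest through all three eyes: its collar face within 6 mm of the left eye's outer face, its tip at least 45 mm past the right eye's centre, tip and collar within 7 mm of the line through the eyes sideways and in height, and the door's eye within 6 mm of that line (all of step 1 and y of rod_collar in the frame of eye_left between 0 and 0.01 m and y of rod_tip in the frame of eye_right below -0.045 m and x of rod_tip in the frame of eye_right between -0.007 and 0.007 m and z of rod_tip in the frame of eye_right between -0.007 and 0.007 m and x of rod_collar in the frame of eye_left between -0.007 and 0.007 m and z of rod_collar in the frame of eye_left between -0.007 and 0.007 m and linear speed of rod below 0.01 m/s and angle between the x axis of rod and the y axis of locker, either way round below 0.06 rad); the robot touches nothing.
It fails at once if a bystander (clog, trowel, bucket handle, flashlight, polish tin or padlock) is moved by more than 30 mm (distance of any of clog, trowel, bucket_handle, flashlight, polish_tin, padlock from where it was at the start of the episode above 0.03 m).
It also fails if it takes over 72 s, if anything falls off the work surface, if the arm or the gripper's body presses on something with over 40 N, if the wrist force passes 120 N, or if a joint passes its speed limit or range.

## Working session

There is one attempt and no reset: what is moved stays moved. The work goes in short steps, Python scripts to look and compute and a shell command to move; the robot and the scene stay as the last step left them, time stands still between calls to the robot, and variables do not carry over. Pictures are saved under pics/ and viewed, at most 10 in all, crops included, and the job is handed in when it is done.

```bash
mkdir -p pics; ls; python3 - <<'E'
from rig import sense,eyes
import cv2
s=sense();print(s)
for n in("side","top"):
    cv2.imwrite(f"pics/{n}0.png",eyes.capture(n)[:,:,::-1]);print(eyes.calibration(n))
E
```

```text
pics
{'time_s': 0.0, 'joints': array([ 1.00156427e+00,  3.13457898e-01,  1.49843903e+00,  1.50248546e-05,
        1.33101066e+00, -2.23392234e-01]), 'dq': array([-0.00025056,  0.00055149, -0.00039179, -0.00037712,  0.00079093,
        0.00084964]), 'tau': array([-1.60439591e-03, -4.12270617e+01, -2.59728760e+01, -2.91892275e-04,
        4.42102042e-03,  2.53130423e-05]), 'eef_pos': array([177.83673842, 493.70198643, 241.73029693]), 'ee_rot': array([-2.60525186e-04,  1.72061169e-01,  9.85086048e-01, -6.03689994e-04]), 'force': array([-0.26663474, -0.48167214,  0.07892162]), 'wrist_torque': array([ 0.0214343 ,  0.00637022, -0.00543101]), 'grip_force': 0.0, 'grip_width': 0.9994890915968673}
{'fx': 494.7604991757441, 'fy': 494.7604991757441, 'cx': 323.39872307650114, 'cy': 235.0886212226252, 'cam_to_world': array([[ 9.55141487e-01, -1.21948509e-01,  2.69876454e-01,
         1.98591883e+02],
       [-2.95246726e-01, -4.63222813e-01,  8.35615938e-01,
        -1.03934989e+03],
       [ 2.31108126e-02, -8.77811589e-01, -4.78448225e-01,
         7.51558964e+02],
       [ 0.00000000e+00,  0.00000000e+00,  0.00000000e+00,
         1.00000000e+00]])}
{'fx': 593.3191161349993, 'fy': 593.3191161349993, 'cx': 319.9642502612821, 'cy': 244.36595847167638, 'cam_to_world': array([[-2.18161678e-04, -9.78840767e-01,  2.04623327e-01,
         2.64358144e+02],
       [-9.99988989e-01, -7.45647960e-04, -4.63304898e-03,
         1.02760680e+01],
       [ 4.68759419e-03, -2.04622085e-01, -9.78829826e-01,
         1.47009267e+03],
       [ 0.00000000e+00,  0.00000000e+00,  0.00000000e+00,
         1.00000000e+00]])}
```

View pics/side0.png

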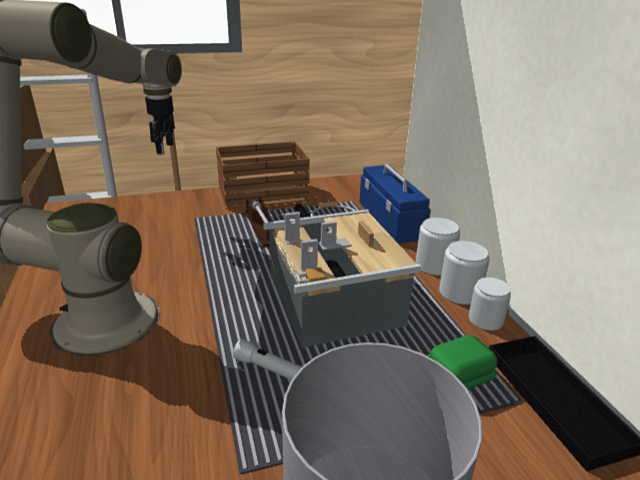

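View pics/top0.png

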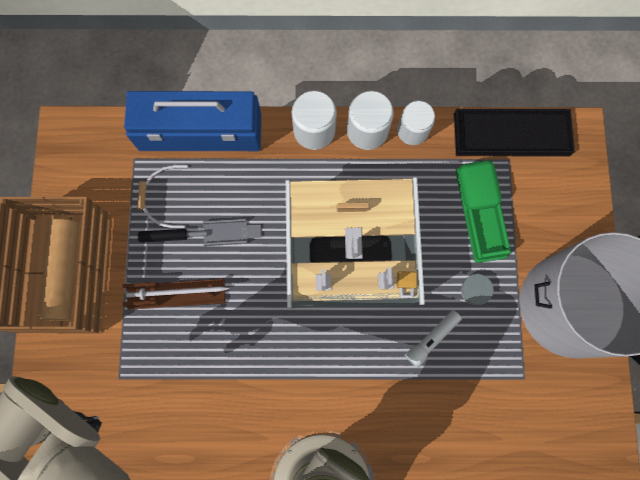

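```bash
python3 - <<'E'
import cv2,numpy as np
t=cv2.imread("pics/top0.png");s=cv2.imread("pics/side0.png")
a=cv2.resize(t[275:315,115:235],None,fx=5,fy=5,interpolation=cv2.INTER_CUBIC)
b=cv2.resize(t[200:300,280:430],None,fx=4,fy=4,interpolation=cv2.INTER_CUBIC)
cv2.imwrite("pics/topc.png",np.vstack([a,b]))
cv2.imwrite("pics/sidec.png",cv2.resize(s[190:300,240:400],None,fx=5,fy=5,interpolation=cv2.INTER_CUBIC))
E
```

```text
(no output)
```

View pics/topc.png

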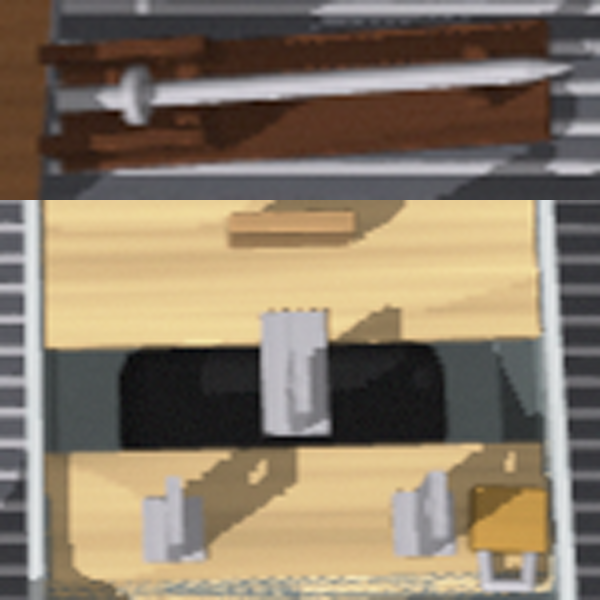

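View pics/sidec.png

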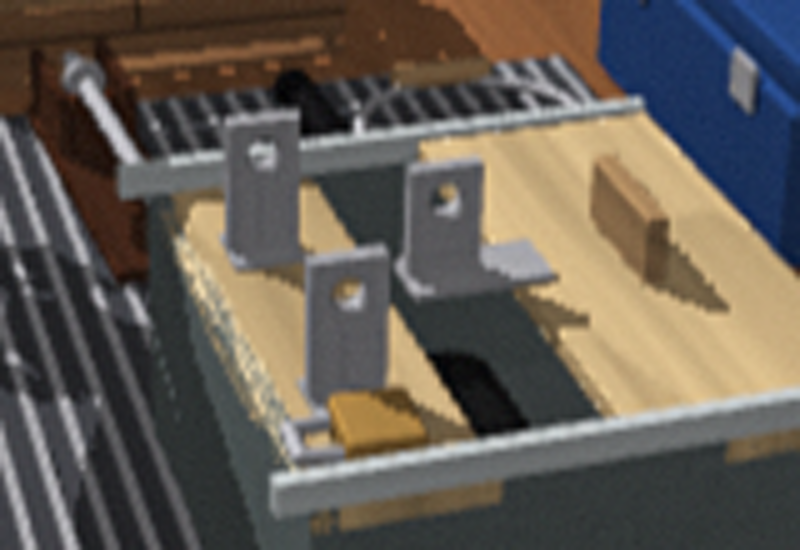

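```bash
cat > h.py <<'E'
import numpy as np
from rig import eyes
def ray(n,u,v):
    c=eyes.calibration(n);T=c["cam_to_world"]
    return T[:3,3],T[:3,:3]@np.array([(u-c["cx"])/c["fx"],(v-c["cy"])/c["fy"],1.])
def atz(n,p,z):
    o,d=ray(n,*p);return o+d*(z-o[2])/d[2]
def tri(pt,ps):
    A=[];b=[]
    for n,p in(("top",pt),("side",ps)):
        o,d=ray(n,*p);d=d/np.linalg.norm(d);P=np.eye(3)-np.outer(d,d);A.append(P);b.append(P@o)
    x=np.linalg.lstsq(np.vstack(A),np.hstack(b),rcond=None)[0]
    return x,np.linalg.norm(np.vstack(A)@x-np.hstack(b))
E
python3 - <<'E'
from h import *
np.set_printoptions(precision=1,suppress=True)
T=lambda u,v:(u/4+280,v/4+150); R=lambda u,v:(u/5+115,v/5+275); S=lambda u,v:(u/5+240,v/5+190)
for n,a,b in(("L top",T(180,511),S(260,116)),("R top",T(444,508),S(346,253)),("D top",T(306,380),S(445,164)),("pull",T(292,221),S(632,187)),("collar",R(137,95),S(82,75))):
    print(n,*tri(a,b))
for n,p in(("Lhole",(263,155)),("Rhole",(349,291)),("Dhole",(446,200))):print(n,atz("side",S(*p),211))
print("tip",atz("top",R(572,69),52),"collar",atz("top",R(137,95),52),"Lt",atz("top",T(175,511),229),"Rt",atz("top",T(436,508),229))
for n,p in (("frontL",(35,590)),("frontR",(575,597))):print(n,atz("top",T(*p),172))
print("pull",atz("side",S(632,187),195),atz("top",T(292,221),195))
E
```

```text
L top [451.8  -6.2 230.7] 0.3906556904010293
R top [ 454.3 -145.8  230.7] 1.5655785034390528
D top [522.8 -73.8 229.2] 0.5863866395475388
pull [618.9 -69.1 202. ] 1.2537004462273191
collar [438.6 427.8  56.4] 0.24515876595262803
Lhole [452.8  -8.8 211. ]
Rhole [ 457.3 -144.6  211. ]
Dhole [523.9 -75.  211. ]
tip [451.6 221.2  52. ] collar [439.  429.1  52. ] Lt [451.8  -3.6 229. ] Rt [ 453.4 -141.5  229. ]
frontL [416.6  72.6 172. ]
frontR [ 412.8 -223.6  172. ]
pull [625.3 -56.6 195. ] [620.  -69.3 195. ]
```

```bash
python3 -m jog '[[0,0,-0.04,0,0,0.15,0.085],[0,0,-0.04,0,0,0.15,0.085],[0,0,0,0,0,0.15,0.085],[0,0,0,0,0,0.15,0.085],[0,0,0,0,0,0.15,0.085]]'; python3 -m jog '[[0,0,0,0,0,0.15,0.085],[0,0,0,0,0,0.15,0.085],[0,0,0,0,0,0.15,0.085],[0,0,0,0,0,0.025,0.085],[0,0,0,0,0,0,0.085]]'
python3 - <<'E'
from h import *
for a,b in(((287,181),(290,305)),((417,179),(423,303))):
    p,q=atz("top",a,172),atz("top",b,172);print(p,q)
E
```

```text
time_s: 0.6
eef_pos: [177.9, 493.8, 322.1]
ee_rot: [0.0, 0.524, 0.852, -0.0]
force: [0.2, -0.3, -0.1]
grip_width: 0.995
grip_force: 0.0
time_s: 1.1
eef_pos: [177.9, 493.9, 322.1]
ee_rot: [0.0, 0.706, 0.708, -0.0]
force: [0.7, 0.3, -0.0]
grip_width: 0.993
grip_force: 0.0
[683.62484117  79.44312843 172.        ] [400.14430874  69.72087678 172.        ]
[ 688.79571592 -218.08622095  172.        ] [ 404.60814819 -221.66674245  172.        ]
```

```bash
R='x'; python3 -m jog '[[-0.0376,0.0295,0,0,0,0,0.085],[-0.0376,0.0295,0,0,0,0,0.085],[-0.0376,0.0295,0,0,0,0,0.085],[-0.0376,0.0295,0,0,0,0,0.085],[-0.0376,0.0295,0,0,0,0,0.085]]' >/dev/null; python3 -m jog '[[-0.0376,0.0295,0,0,0,0,0.085],[-0.0376,0.0295,0,0,0,0,0.085],[-0.0376,0.0295,0,0,0,0,0.085],[-0.0376,0.0295,0,0,0,0,0.085],[-0.0376,0.0295,0,0,0,0,0.085]]'; python3 -m jog '[[-0.0376,0.0295,0,0,0,0,0.085],[-0.0376,0.0295,0,0,0,0,0.085],[-0.0376,0.0295,0,0,0,0,0.085],[-0.0376,0.0295,0,0,0,0,0.085],[-0.0376,0.0295,0,0,0,0,0.085]]'; python3 -m jog '[[0,0,0,0,0,0,0.085]]'
```

```text
time_s: 2.1
eef_pos: [473.8, 116.1, 322.4]
ee_rot: [0.0, 0.706, 0.708, 0.0]
force: [0.8, 0.2, -0.5]
grip_width: 0.995
grip_force: 0.0
time_s: 2.6
eef_pos: [621.3, -71.8, 322.1]
ee_rot: [-0.0, 0.706, 0.708, 0.0]
force: [-0.8, -0.2, 0.3]
grip_width: 0.993
grip_force: 0.0
time_s: 2.7
eef_pos: [622.2, -74.7, 319.4]
ee_rot: [-0.001, 0.708, 0.707, -0.001]
force: [-0.4, -0.1, -1.3]
grip_width: 0.999
grip_force: 0.0
```

```bash
python3 -m jog '[[0,0,0.03,0,0,-0.015,0.05],[0,0,0.04,0,0,0,0.05],[0,0,0.04,0,0,0,0.05],[0,0,0.02,0,0,0,0.05],[0,0,0,0,0,0,0.05]]'; python3 -m jog '[[0,0,0,0,0,0,0],[0,0,0,0,0,0,0],[0,0,0,0,0,0,0],[0,0,0,0,0,0,0],[0,0,0,0,0,0,0]]' 40; python3 -m jog '[[0,0,0,0,0,0,0]]'
python3 - <<'E'
import cv2,numpy as np
from rig import eyes
t=eyes.capture("top")[:,:,::-1];s=eyes.capture("side")[:,:,::-1]
cv2.imwrite("pics/g1.png",np.vstack([cv2.resize(x,None,fx=3,fy=3,interpolation=cv2.INTER_CUBIC) for x in(t[200:300,270:450],s[160:260,240:420])]))
E
```

```text
time_s: 3.2
eef_pos: [619.1, -69.4, 189.3]
ee_rot: [-0.003, 0.701, 0.713, -0.001]
force: [1.0, 0.2, 0.2]
grip_width: 0.586
grip_force: 0.0
time_s: 3.7
eef_pos: [621.0, -70.2, 194.2]
ee_rot: [0.001, 0.701, 0.713, 0.001]
force: [-0.7, 0.7, 6.9]
grip_width: 0.132
grip_force: 40.8
time_s: 3.8
eef_pos: [621.0, -70.2, 194.2]
ee_rot: [0.001, 0.701, 0.713, 0.001]
force: [-1.4, 0.8, 6.6]
grip_width: 0.127
grip_force: 40.8
```

View pics/g1.png

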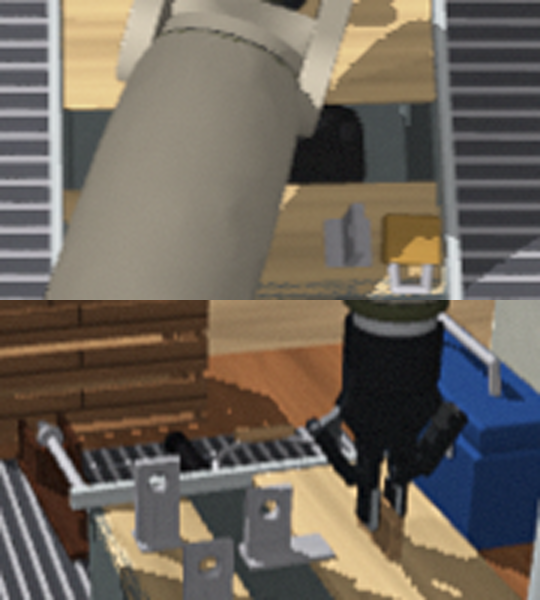

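```bash
python3 -m jog '[[0,-0.014,0,0,0,0,0],[0,-0.014,0,0,0,0,0],[0,-0.014,0,0,0,0,0],[0,-0.014,0,0,0,0,0],[0,-0.014,0,0,0,0,0]]'; python3 -m jog '[[0,0,0,0,0,0,0],[0,0,0,0,0,0,0]]'
python3 - <<'E'
import cv2,numpy as np
from rig import eyes
s=eyes.capture("side")[:,:,::-1]
cv2.imwrite("pics/g2.png",cv2.resize(s[195:285,265:385],None,fx=6,fy=6,interpolation=cv2.INTER_CUBIC))
E
```

```text
time_s: 4.4
eef_pos: [551.1, -71.9, 194.1]
ee_rot: [0.003, 0.702, 0.713, 0.001]
force: [3.5, -2.9, 5.8]
grip_width: 0.127
grip_force: 40.7
time_s: 4.6
eef_pos: [550.7, -71.9, 194.2]
ee_rot: [0.002, 0.702, 0.713, 0.0]
force: [-1.8, -3.3, 7.3]
grip_width: 0.129
grip_force: 41.0
```

View pics/g2.png

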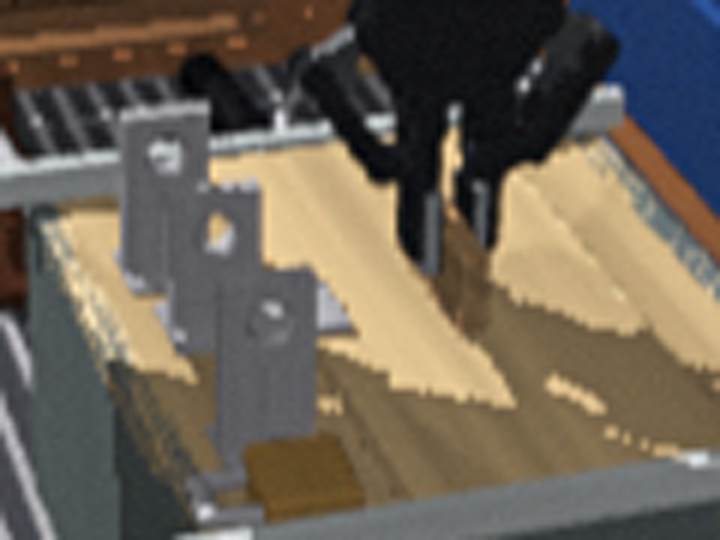

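```bash
python3 -m jog '[[0,0,0,0,0,0,0.05],[0,0,0,0,0,0,0.05],[0,0,0,0,0,0,0.05],[0,0,0,0,0,0,0.05],[0,0,-0.03,0,0,0,0.05]]'; python3 -m jog '[[0,0,-0.045,0,0,0,0.05],[0,0,-0.045,0,0,-0.045,0.05],[0.0458,-0.0082,0,0,0,0,0.05],[0.0458,-0.0082,0,0,0,0,0.05],[0.0458,-0.0082,0,0,0,0,0.05]]';python3 -m jog '[[0.0458,-0.0082,0,0,0,0,0.05],[0.0458,-0.0082,0,0,0,0,0.05],[0.0458,-0.0082,0,0,0,0,0.05],[0.0458,-0.0082,0,0,0,0,0.05],[0.0458,-0.0082,0,0,0,0,0.05]]';python3 -m jog '[[0.0458,-0.0082,0,0,0,0,0.05],[0.0458,-0.0082,0,0,0,0,0.05],[0,0,0.05,0,0,0,0.05],[0,0,0.05,0,0,0,0.05],[0,0,0,0,0,0,0.05]]'
python3 - <<'E'
import cv2,numpy as np
from rig import eyes,sense
print(sense())
t=eyes.capture("top")[:,:,::-1];s=eyes.capture("side")[:,:,::-1]
cv2.imwrite("pics/g3.png",np.vstack([cv2.resize(t[200:300,280:430],None,fx=4,fy=4,interpolation=cv2.INTER_CUBIC),cv2.resize(s[160:260,200:350],None,fx=4,fy=4,interpolation=cv2.INTER_CUBIC)])[:600])
cv2.imwrite("pics/g3t.png",t);cv2.imwrite("pics/g3s.png",s)
a=cv2.resize(t[200:300,280:430],None,fx=4,fy=4,interpolation=cv2.INTER_CUBIC);b=cv2.resize(s[190:240,240:390],None,fx=4,fy=4,interpolation=cv2.INTER_CUBIC)
cv2.imwrite("pics/g3.png",np.vstack([a,b]))
E
```

```text
time_s: 5.15
eef_pos: [549.1, -70.6, 219.3]
ee_rot: [-0.003, 0.702, 0.712, -0.002]
force: [-0.1, 0.1, 0.1]
grip_width: 0.586
grip_force: 0.0
time_s: 5.65
eef_pos: [517.1, 65.9, 312.4]
ee_rot: [0.0, 0.686, 0.728, 0.0]
force: [0.1, 1.2, 0.4]
grip_width: 0.584
grip_force: 0.0
time_s: 6.15
eef_pos: [462.2, 292.5, 312.4]
ee_rot: [0.0, 0.686, 0.728, 0.0]
force: [0.1, -0.4, 0.2]
grip_width: 0.586
grip_force: 0.0
time_s: 6.65
eef_pos: [438.5, 380.0, 206.2]
ee_rot: [-0.002, 0.685, 0.728, -0.006]
force: [0.1, -0.5, -0.8]
grip_width: 0.589
grip_force: 0.0
{'time_s': 6.65, 'joints': array([5.12285649e-01, 4.69032973e-01, 1.36839814e+00, 3.37684231e-05,
       1.31671962e+00, 4.51682963e-01]), 'dq': array([-1.26604379e-02, -7.73054088e-02, -1.60907125e-01, -4.07113022e-04,
        1.13277390e-01, -9.46950670e-05]), 'tau': array([ 8.19795895e-01, -4.92344642e+01, -2.53163874e+01,  2.00244749e-02,
       -1.17169719e+00,  2.95807033e-03]), 'eef_pos': array([438.51147769, 380.0406659 , 206.16282225]), 'ee_rot': array([-0.00189161,  0.68534883,  0.72818786, -0.00598731]), 'force': array([ 0.11376749, -0.46879854, -0.83489299]), 'wrist_torque': array([-0.0214715 ,  0.01218454, -0.05635193]), 'grip_force': 0.0, 'grip_width': 0.5885591594362001}
```

View pics/g3.png

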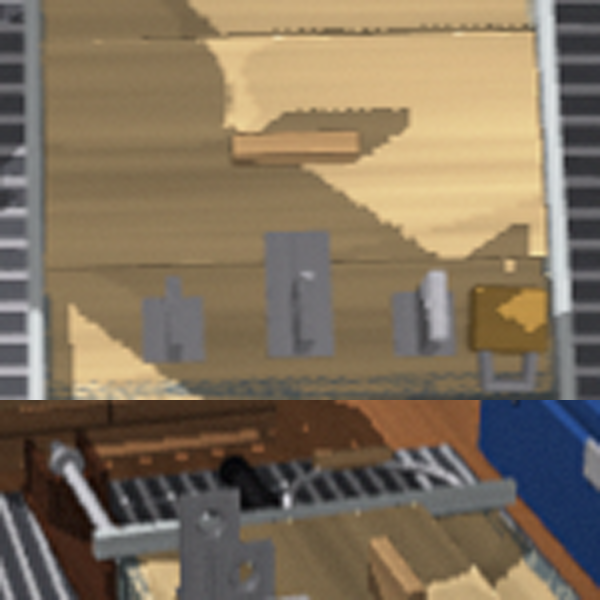

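```bash
python3 -m jog '[[0,0,0.04,0,0,0,0.05],[0,0,0.04,0,0,0,0.05],[0,0,0.04,0,0,0,0.05],[0,0,0,0,0,0,0.05],[0,0,0,0,0,0,0.05]]'; python3 -c "
from rig import sense,eyes
import cv2,numpy as np
print(sense()['eef_pos'])
s=eyes.capture('side')[:,:,::-1];t=eyes.capture('top')[:,:,::-1]
cv2.imwrite('pics/g4.png',np.vstack([cv2.resize(t[260:330,110:240],None,fx=4,fy=4,interpolation=cv2.INTER_CUBIC),cv2.resize(s[165:245,200:330],None,fx=4,fy=4,interpolation=cv2.INTER_CUBIC)]))"
```

```text
time_s: 7.25
eef_pos: [442.8, 381.8, 95.5]
ee_rot: [0.001, 0.686, 0.728, 0.002]
force: [-0.3, -0.2, 0.8]
grip_width: 0.584
grip_force: 0.0
[442.7959371  381.84153686  95.48248972]
```

View pics/g4.png

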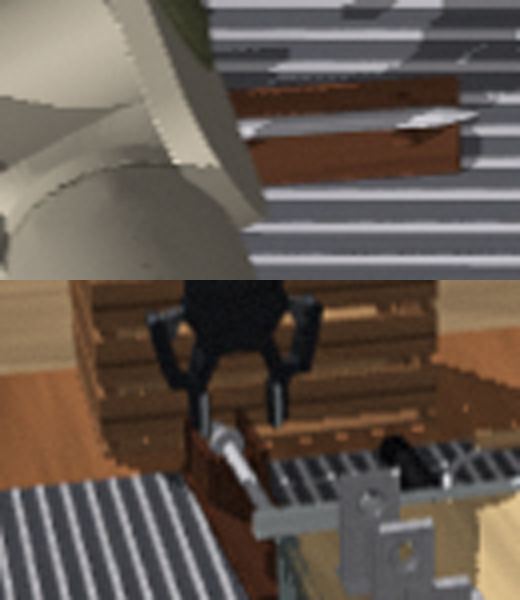

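```bash
python3 -m jog '[[-0.002,0,0.025,0,0,0,0.05],[0,0,0.023,0,0,0,0.05],[0,0,0,0,0,0,0.05],[0,0,0,0,0,0,0],[0,0,0,0,0,0,0]]' 80;python3 -m jog '[[0,0,0,0,0,0,0],[0,0,0,0,0,0,0],[0,0,0,0,0,0,0],[0,0,0,0,0,0,0],[0,0,0,0,0,0,0]]'
```

```text
time_s: 7.85
eef_pos: [442.3, 379.8, 46.5]
ee_rot: [0.001, 0.686, 0.728, 0.002]
force: [0.7, 0.1, -0.0]
grip_width: 0.252
grip_force: 0.0
time_s: 8.35
eef_pos: [443.5, 379.9, 46.6]
ee_rot: [0.001, 0.686, 0.728, 0.003]
force: [6.1, 0.4, 2.4]
grip_width: 0.107
grip_force: 78.0
```

```bash
python3 -m jog '[[0,0,-0.015,0,0,0,0],[0,0,-0.03,0,0,0,0],[0,0,-0.04,0,0,0,0],[0,0,-0.04,0,0,0,0],[0,0,-0.034,0,0,0,0]]';python3 -m jog '[[0,0,0,0,0,0.0385,0],[-0.036,0,0,0,0,0,0],[-0.036,0,0,0,0,0,0],[-0.036,0,0,0,0,0,0],[-0.036,0,0,0,0,0,0]]';python3 -m jog '[[-0.036,0,0,0,0,0,0],[0,0,0,0,0,0,0],[0,0,0,0,0,0,0]]'
python3 -c "
from rig import sense,eyes
import cv2,numpy as np
print(sense()['eef_pos'],sense()['ee_rot'])
s=eyes.capture('side')[:,:,::-1];t=eyes.capture('top')[:,:,::-1]
cv2.imwrite('pics/g5.png',np.vstack([cv2.resize(t[245:305,200:400],None,fx=4,fy=4,interpolation=cv2.INTER_CUBIC),cv2.resize(s[185:260,230:430],None,fx=4,fy=4,interpolation=cv2.INTER_CUBIC)]))"
```

```text
time_s: 8.85
eef_pos: [441.3, 379.2, 206.3]
ee_rot: [0.0, 0.686, 0.728, 0.001]
force: [0.7, -0.9, -3.0]
grip_width: 0.104
grip_force: 78.1
time_s: 9.35
eef_pos: [444.1, 233.9, 204.0]
ee_rot: [0.0, 0.699, 0.715, 0.0]
force: [0.8, -0.4, -3.0]
grip_width: 0.11
grip_force: 78.3
time_s: 9.65
eef_pos: [445.3, 198.9, 204.0]
ee_rot: [0.0, 0.7, 0.714, 0.001]
force: [-0.9, 0.2, -3.3]
grip_width: 0.111
grip_force: 78.3
[445.26168557 198.93508994 204.01786779] [1.56042290e-04 6.99983219e-01 7.14159083e-01 5.21736435e-04]
```

View pics/g5.png

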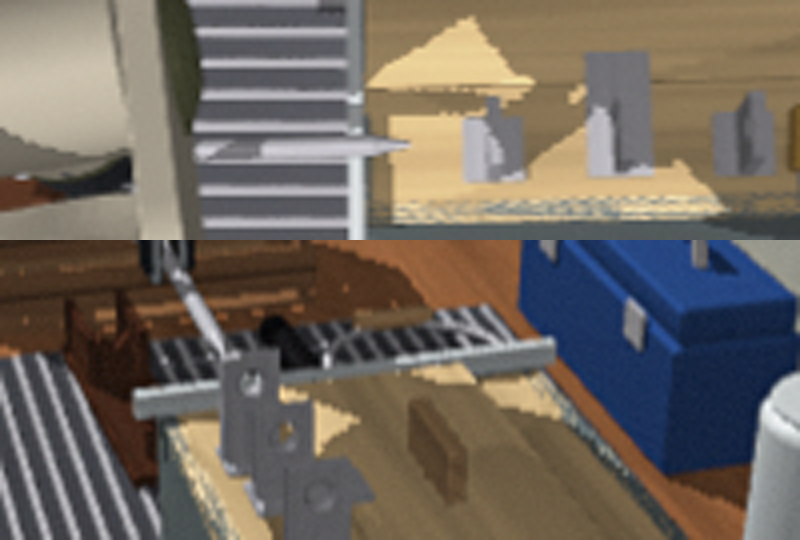

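```bash
cat >> h.py <<'E'
def proj(n,p):
    c=eyes.calibration(n);q=np.linalg.inv(c["cam_to_world"])@np.r_[p,1];return np.array([c["fx"]*q[0]/q[2]+c["cx"],c["fy"]*q[1]/q[2]+c["cy"]])
E
python3 - <<'E'
from h import *
np.set_printoptions(precision=1,suppress=True)
T=lambda u,v:(u/4+200,v/4+245)
print("tip",atz("top",T(409,145),211),"rod back",atz("top",T(210,151),211))
for v in(97,):print("Lplate far corner",atz("top",T(492,v),229))
print("Rplate far",atz("top",T(753,91),229),"D far",atz("top",T(614,96),229))
for y in (160,120,100,80,60):
  for z in(205,211,217):
    p=proj("side",[447+(199-y)*.022,y,z]);print(y,z,(p-[230,185])*4+[0,240])
E
```

```text
tip [446.9  42.2 211. ] rod back [443.6 148.6 211. ]
Lplate far corner [470.  -2. 229.]
Rplate far [ 473.3 -140.4  229. ] D far [470.5 -66.7 229. ]
160 205 [182.3 282.5]
160 211 [182.1 274.3]
160 217 [181.9 266. ]
120 205 [196.7 306.5]
120 211 [196.5 298.2]
120 217 [196.3 289.8]
100 205 [204.2 319. ]
100 211 [204.  310.6]
100 217 [203.8 302.1]
80 205 [211.9 331.8]
80 211 [211.7 323.3]
80 217 [211.6 314.8]
60 205 [219.7 345. ]
60 211 [219.6 336.4]
60 217 [219.5 327.8]
```

```bash
python3 -m jog '[[0,0.004,0,0,0,0,0],[0,0,0,0,0,0,0],[0,0,0,0,0,0,0]]'; python3 - <<'E'
from h import *
import cv2
s=eyes.capture("side");t=eyes.capture("top");cv2.imwrite("pics/s6.png",s[:,:,::-1]);cv2.imwrite("pics/t6.png",t[:,:,::-1])
g=s.mean(2)
for y in(130,110,90,75):
    c=proj("side",[449+(199-y)*.022,y,211]);print(y,c,[int(x) for x in g[int(round(c[1])),int(c[0])-8:int(c[0])+9]])
g=t.astype(int)
for u in(270,285,295,300):print(u,[int(x) for x in g[270:292,u].mean(1)])
E
```

```text
time_s: 10.05
eef_pos: [449.1, 199.7, 203.2]
ee_rot: [-0.0, 0.699, 0.715, -0.0]
force: [-0.6, 0.2, -3.2]
grip_width: 0.105
grip_force: 78.3
130 [278.95480042 197.94298915] [53, 50, 51, 53, 51, 55, 78, 106, 154, 153, 128, 62, 46, 48, 50, 49, 54]
110 [280.81314629 201.00460114] [100, 100, 101, 101, 91, 97, 154, 190, 203, 184, 147, 96, 88, 83, 83, 82, 84]
90 [282.72003238 204.14618281] [50, 69, 70, 61, 45, 88, 176, 198, 201, 183, 142, 92, 76, 51, 51, 52, 55]
75 [284.18320684 206.55675263] [47, 47, 45, 43, 45, 93, 175, 199, 202, 180, 109, 57, 54, 57, 61, 68, 60]
270 [91, 88, 89, 90, 96, 139, 174, 110, 149, 184, 209, 200, 181, 144, 181, 173, 87, 88, 88, 90, 95, 139]
285 [92, 90, 90, 91, 99, 145, 175, 114, 161, 194, 203, 190, 125, 140, 182, 171, 90, 91, 93, 90, 97, 139]
295 [114, 116, 119, 119, 116, 115, 115, 105, 158, 183, 186, 152, 112, 109, 107, 107, 108, 109, 113, 114, 114, 115]
300 [118, 116, 131, 191, 190, 191, 190, 184, 132, 192, 176, 187, 183, 179, 176, 177, 178, 179, 186, 187, 187, 188]
```

```bash
python3 -m jog '[[-0.015,0,0,0,0,0,0],[-0.015,0,0,0,0,0,0],[-0.012,0,0,0,0,0,0],[-0.01,0,0,0,0,0,0],[0,0,0,0,0,0,0]]';python3 -m jog '[[-0.005,0,0,0,0,0,0],[-0.005,0,0,0,0,0,0],[-0.005,0,0,0,0,0,0],[0,0,0,0,0,0,0]]'
```

```text
time_s: 10.65
eef_pos: [450.4, 146.4, 203.4]
ee_rot: [0.0, 0.7, 0.714, -0.0]
force: [0.5, 0.5, -2.8]
grip_width: 0.109
grip_force: 78.3
time_s: 11.05
eef_pos: [450.7, 131.8, 203.3]
ee_rot: [0.0, 0.7, 0.715, -0.0]
force: [-0.5, -0.6, -1.9]
grip_width: 0.115
grip_force: 78.4
```

```bash
python3 -m jog '[[-0.008,0,-0.001,0,0,0,0],[-0.008,0,0,0,0,0,0],[-0.008,0,0,0,0,0,0],[-0.008,0,0,0,0,0,0],[0,0,0,0,0,0,0]]';python3 -m jog '[[-0.006,0,0,0,0,0,0],[-0.006,0,0,0,0,0,0],[-0.006,0,0,0,0,0,0],[-0.006,0,0,0,0,0,0],[0,0,0,0,0,0,0]]'
```

```text
time_s: 11.55
eef_pos: [451.4, 99.3, 204.3]
ee_rot: [0.0, 0.7, 0.714, -0.0]
force: [0.5, 0.5, -2.0]
grip_width: 0.107
grip_force: 78.3
time_s: 12.05
eef_pos: [451.9, 75.6, 204.3]
ee_rot: [0.0, 0.7, 0.714, -0.0]
force: [0.4, -0.2, -3.5]
grip_width: 0.11
grip_force: 78.3
```

```bash
python3 -m jog '[[-0.012,0,0,0,0,0,0],[-0.012,0,0,0,0,0,0],[-0.012,0,0,0,0,0,0],[-0.012,0,0,0,0,0,0],[0,0,0,0,0,0,0]]';python3 -m jog '[[-0.005,0,0,0,0,0,0],[-0.004,0,0,0,0,0,0],[0,0,0,0,0,0,0]]'
```

```text
time_s: 12.55
eef_pos: [453.0, 26.7, 204.3]
ee_rot: [0.0, 0.7, 0.714, -0.0]
force: [0.2, 0.4, -2.8]
grip_width: 0.11
grip_force: 78.3
time_s: 12.85
eef_pos: [453.0, 19.0, 204.3]
ee_rot: [0.0, 0.699, 0.715, -0.0]
force: [0.6, -0.2, -2.7]
grip_width: 0.107
grip_force: 78.3
```

```bash
python3 -m jog '[[0,0,0,0,0,0,0.02],[0,0,0,0,0,0,0.05],[0,0,0,0,0,0,0.05],[0,0,0,0,0,0,0.05],[0,0,0,0,0,0,0.05]]';python3 -m jog '[[0.02,0,0.001,0,0,0,0.05],[0.03,0,0,0,0,0,0.05],[0.0255,0,0,0,0,0,0.05],[0,0,0,0,0,0,0.05],[0,0,0,0,0,0,0.05]]'
python3 -c "
from rig import sense,eyes
import cv2,numpy as np
print(sense()['eef_pos'])
s=eyes.capture('side')[:,:,::-1];t=eyes.capture('top')[:,:,::-1]
cv2.imwrite('pics/g7.png',np.vstack([cv2.resize(t[245:305,200:400],None,fx=4,fy=4,interpolation=cv2.INTER_CUBIC),cv2.resize(s[185:260,230:430],None,fx=4,fy=4,interpolation=cv2.INTER_CUBIC)]))"
```

```text
time_s: 13.35
eef_pos: [453.0, 19.4, 204.4]
ee_rot: [0.0, 0.699, 0.715, 0.0]
force: [0.1, 0.7, 0.1]
grip_width: 0.588
grip_force: 0.0
time_s: 13.85
eef_pos: [451.4, 94.9, 203.3]
ee_rot: [0.0, 0.699, 0.715, -0.0]
force: [-0.0, -0.3, -0.0]
grip_width: 0.587
grip_force: 0.0
[451.36211698  94.85989485 203.26831014]
```

View pics/g7.png

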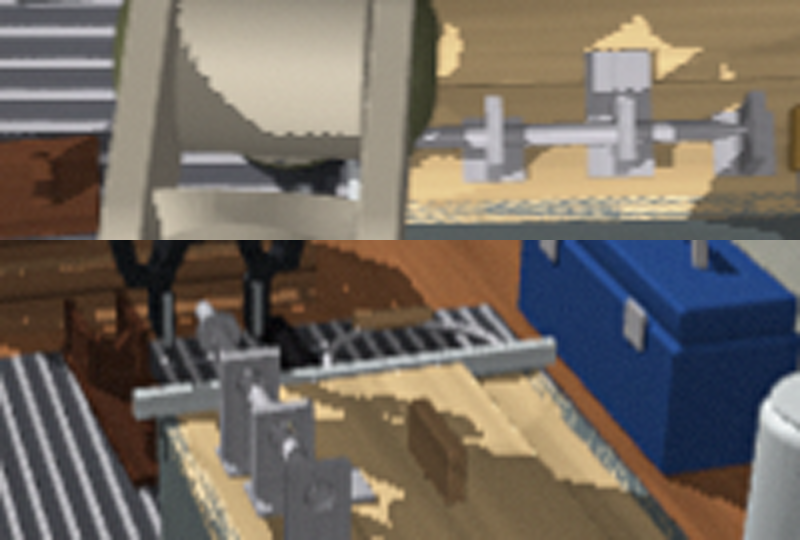

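The rod is through the left and door eyes: in the top half its point is at (745,133), at the right eye. In the side half the collar is at (218,325), between the fingers. Next I grip the stub and push.

```bash
python3 -m jog '[[0,0,0,0,0,0,0],[0,0,0,0,0,0,0],[0,0,0,0,0,0,0],[0,0,0,0,0,0,0],[0,0,0,0,0,0,0]]' 40;python3 -m jog '[[-0.006,0,0,0,0,0,0],[-0.006,0,0,0,0,0,0],[-0.006,0,0,0,0,0,0],[-0.006,0,0,0,0,0,0],[0,0,0,0,0,0,0]]'
```

```text
time_s: 14.45
eef_pos: [451.4, 94.5, 203.3]
ee_rot: [0.0, 0.7, 0.715, -0.0]
force: [-0.0, -0.5, -0.2]
grip_width: 0.127
grip_force: 38.9
time_s: 14.95
eef_pos: [452.1, 69.6, 203.4]
ee_rot: [0.001, 0.7, 0.714, -0.0]
force: [-0.5, -1.8, 0.7]
grip_width: 0.123
grip_force: 39.0
```

Smooth; 24 mm done, about 40 more.

```bash
python3 -m jog '[[-0.009,0,0,0,0,0,0],[-0.009,0,0,0,0,0,0],[-0.009,0,0,0,0,0,0],[-0.006,0,0,0,0,0,0],[0,0,0,0,0,0,0]]';python3 -m jog '[[-0.003,0,0,0,0,0,0],[-0.002,0,0,0,0,0,0],[0,0,0,0,0,0,0]]';python3 -m jog '[[-0.002,0,0,0,0,0,0],[0,0,0,0,0,0,0]]'
```

```text
time_s: 15.45
eef_pos: [452.8, 36.4, 203.5]
ee_rot: [0.001, 0.7, 0.714, -0.0]
force: [-0.1, -3.1, 2.3]
grip_width: 0.125
grip_force: 39.2
time_s: 15.75
eef_pos: [452.8, 32.7, 203.4]
ee_rot: [0.0, 0.699, 0.715, -0.0]
force: [-1.0, 1.6, 4.6]
grip_width: 0.123
grip_force: 39.4
time_s: 15.95
eef_pos: [452.8, 30.7, 203.4]
ee_rot: [0.0, 0.699, 0.715, 0.0]
force: [-0.4, 2.6, 5.3]
grip_width: 0.127
grip_force: 39.4
```

```bash
for i in 1; do python3 -m jog '[[-0.002,0,0,0,0,0,0],[0,0,0,0,0,0,0]]'; python3 -m jog '[[-0.002,0,0,0,0,0,0],[0,0,0,0,0,0,0]]'; done
```

```text
time_s: 16.15
eef_pos: [452.8, 29.2, 203.4]
ee_rot: [-0.0, 0.699, 0.715, 0.0]
force: [0.5, 5.5, 5.3]
grip_width: 0.122
grip_force: 39.5
time_s: 16.35
eef_pos: [452.8, 29.0, 203.4]
ee_rot: [-0.002, 0.699, 0.715, 0.002]
force: [1.0, 17.8, 6.2]
grip_width: 0.121
grip_force: 39.6
```

```bash
python3 -m jog '[[0.001,0,0,0,0,0,0],[0,0,0,0,0,0,0.04],[0,0,0,0,0,0,0.05],[0,0,0,0,0,0,0.05],[0,0,0,0,0,0,0.05]]'; python3 -m jog '[[0,0,-0.02,0,0,0,0.05],[0,0,-0.03,0,0,0,0.05],[0,0,-0.04,0,0,0,0.05],[0.04,0,-0.04,0,0,0,0.05],[0.04,0,0,0,0,0,0.05]]'; python3 -m jog '[[0.04,0,0,0,0,0,0.05],[0.04,0,0,0,0,0,0.05],[0.04,0,0,0,0,0,0.05],[0,0,0,0,0,0,0.05],[0,0,0,0,0,0,0.05]]'
python3 - <<'E'
from h import *
import cv2
np.set_printoptions(precision=1,suppress=True)
t=eyes.capture("top");cv2.imwrite("pics/end_t.png",t[:,:,::-1]);s=eyes.capture("side")
g=t.mean(2)
for y in(30,15,8,4,0,-40,-110,-170,-190,-198,-204,-210):
    c=proj("top",[452.5-(y+3.5)*.022,y,211]);print(y,c,[int(x) for x in g[int(c[1])-10:int(c[1])+11,int(round(c[0]))]])
E
```

```text
time_s: 16.85
eef_pos: [452.7, 27.6, 203.1]
ee_rot: [-0.0, 0.7, 0.715, -0.0]
force: [-0.3, -0.9, -0.2]
grip_width: 0.587
grip_force: 0.0
time_s: 17.35
eef_pos: [452.4, 103.2, 333.0]
ee_rot: [0.003, 0.7, 0.714, 0.003]
force: [0.7, -0.8, -1.1]
grip_width: 0.588
grip_force: 0.0
time_s: 17.85
eef_pos: [448.5, 223.3, 328.3]
ee_rot: [0.0, 0.699, 0.715, -0.0]
force: [0.2, 0.0, 0.5]
grip_width: 0.59
grip_force: 0.0
30 [308. 279.] [172, 179, 186, 191, 190, 188, 184, 131, 140, 174, 193, 195, 180, 169, 175, 173, 175, 174, 180, 184, 185]
15 [315.  278.9] [172, 174, 171, 175, 178, 175, 182, 181, 131, 140, 172, 190, 193, 177, 183, 179, 179, 180, 181, 183, 185]
8 [318.3 278.8] [172, 173, 173, 170, 151, 146, 140, 168, 150, 143, 163, 178, 182, 181, 188, 186, 182, 177, 184, 185, 184]
4 [320.1 278.7] [174, 175, 174, 169, 122, 103, 130, 150, 161, 177, 197, 208, 203, 200, 196, 190, 175, 166, 186, 188, 186]
0 [322.  278.7] [175, 184, 183, 181, 182, 173, 179, 182, 181, 181, 186, 188, 189, 185, 183, 181, 176, 170, 147, 138, 138]
-40 [340.7 278.3] [108, 107, 110, 112, 112, 111, 111, 105, 124, 168, 203, 201, 184, 136, 161, 159, 161, 160, 161, 169, 171]
-110 [373.3 277.6] [108, 109, 112, 111, 115, 113, 113, 109, 87, 104, 116, 119, 118, 135, 169, 163, 163, 161, 162, 165, 170]
-170 [401.2 277. ] [105, 110, 113, 109, 85, 82, 83, 82, 98, 111, 126, 115, 107, 85, 87, 87, 88, 87, 87, 85, 85]
-190 [410.6 276.8] [106, 105, 109, 111, 110, 89, 77, 83, 87, 95, 115, 124, 106, 86, 82, 85, 87, 86, 85, 87, 86]
-198 [414.3 276.7] [107, 105, 109, 111, 111, 100, 75, 84, 85, 86, 114, 120, 88, 85, 84, 85, 87, 88, 88, 86, 86]
-204 [417.1 276.7] [83, 82, 88, 88, 89, 88, 89, 87, 88, 86, 88, 88, 78, 81, 84, 85, 83, 87, 92, 96, 96]
-210 [419.9 276.6] [130, 131, 132, 130, 131, 132, 132, 132, 131, 133, 133, 132, 133, 133, 133, 133, 133, 134, 132, 128, 128]
```

```bash
python3 -c "
from rig import finish_job
print(finish_job())"
```

```text
the job is handed in; nothing more can be done
None
```

The job is handed in, though no verdict came back. The door is drawn shut and the rod runs through all three eyes, with its collar against the left eye and its tip about 58 mm past the right one. Everything is released, and no bystander was touched as far as I could tell.

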